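Log the sample, then seal its pan in the cam press

TASK

The sample pan is already in the sealing press. Log it first: pick the code scanner up off the bench, aim it at the printed code label on the lid of the sample box and hold it steady for a second, then stand it back upright on the bench and let go. Then pull the press's lever over to the cam's highest lift, which is where the lever arm is level, and finish with the robot still holding it there, because it springs back; the other things on the bench stay where they are.

Things in the scene. Friction and masses are not known exactly. Their poses are not given: they have to be found in the camera images.
- scanner: dark hand-held code scanner, 0.24 kg, standing on its round foot (84 mm across), 155 mm tall. Origin: centre of the foot's underside; z up, window side towards its -x. The head is a 60 x 48 x 40 mm block centred at [0, 0, 120 mm], pitched 45 deg nose down towards -x; its flat sides, 48 mm apart (y = +-24 mm), are best gripped from above. Below it a stem 30 mm wide.
- scanner_window (a point): centre of the window, at [-22, 0, 98 mm] in the scanner's frame. x axis: the reading beam, ahead (scanner's -x) and 45 deg down when the scanner stands upright. It reads only when held 15 mm or more off the bench, with the label 60 to 200 mm from the window, the beam passing within 15 mm of the label's centre and at most 55 deg off the label's normal.
- sample_box: flat closed box, 104 x 74 x 34 mm, light lid on a grey bottom, lying on the bench, 0.22 kg. Origin: centre of its underside; x along its long side.
- label (a point): centre of the white 50 x 40 mm paper label with the printed square code, on the middle of the sample box's lid, 34 mm above the bench. z axis: the label's normal, up.
- press: grey bench press with a fork head, 170 x 110 mm base, 185 mm tall, bolted down. Origin: centre of its underside, z up, front (robot's side) towards its -x. The cam shaft lies along its y axis at height 160 mm above the origin (x = 0). The lever is on its -y side, in the plane y = -60 mm.
- press_cam (a joint): angle of the cam lever, rad: 0 at rest (arm up), growing as the ball is pulled towards the press's front (-x) and down; 1.0 = arm level = highest lift of the cam; stop at 1.35, past the highest point, where lift is lost. A spring pulls it back to 0: about 4 to 6 N at the ball.
- press_ram (a joint): downward travel of the ram driven by the cam, m: 0 at rest, 0.006 at the cam's highest lift.
- mouse: black computer mouse, 102 x 58 x 34 mm, on the bench; leave alone.
- tweezers: steel tweezers, 125 mm long, 6 mm high, lying on the bench; leave alone.
- vial1: amber vial, 28 mm across, 50 mm tall; leave alone.
- vial2: amber vial, same as the other; leave alone.
- pan_box: clear open box of empty pans, 100 x 70 x 30 mm; leave alone.
- spatula: slim steel lab spatula, 160 mm long, 7 mm high, lying on the bench; leave alone.
- beaker: glass beaker, 64 mm across, 75 mm tall; leave alone.
- lever_ball (a point): lever arm: steel bar 12 mm thick with a black ball 32 mm across. This point: centre of the ball, 150 mm from the shaft's axis. At joint 0 the arm rises 57 deg (1.0 rad) above level towards the press's front (-x), ball 286 mm above the bench; at 1.0 rad it is level, ball at [-150, -60, 160 mm] in the press's frame.
- press_lever: the moving lever: eccentric, shaft, hub, arm and ball in one. Origin: on the shaft axis at the middle of the press, 160 mm above the bench; turns about its -y axis.
Things that resemble listed ones, but are neither listed nor needed, are in the scene too. Leave any green or red look-alike of the scanner alone.

How it is judged:
By the outcome, as a careful person would: the job done as asked, in the order asked, and still so for the second after the job is handed in, while the arm keeps its last pose, push and grip.
It also fails if it takes over 56 s, if anything falls off the work surface, if the arm or the gripper's body presses on something with over 40 N, if the wrist force passes 120 N, or if a joint passes its speed limit or range.

ROBOT

A 7-joint arm with a two-finger parallel gripper is mounted at the origin on the work surface. World frame = base frame: x ahead of the robot, y to its left, z up, the work surface at z = 0. Lengths are in m, angles in degrees, forces in N, time in s.
With the tool pointing down it reaches from about 0.425 to 0.875 m from the base axis. Payload 4.7 kg.
Tool frame: the origin (TCP) lies at the very end of the fingers, on their centre line; the grasp point (between the pads) lies 19 mm behind it; z points along the fingers, y is the line along which they close (so a half turn about z gives the same grasp; the last joint's range is limited). The gripper opens to 87 mm and grips with 3 to 60 N. Pads are 19 mm wide; open, the fingers measure 117 mm over their backs; the gripper's body (75 mm by 190 mm) begins 51 mm behind the grasp point.
Start: joints at [68.818, 18.392, -4.016, 83.108, 1.295, 78.541, -3.26], TCP at [0.243, -0.603, 0.223] pointing down, gripper open.
Joint ranges: [-163.93, 163.93], [-17.29, 119.83], [-79.2, 71.16], [3.27, 140.29], [-89.18, 269.18], [5.43, 117.66], [-154.24, 154.24]. Speed limits (degrees/s): [147.25, 147.25, 180, 180, 180, 180, 180].

INTERFACE

Orientations are given as [roll, pitch, yaw] about the fixed x, y, z axes, in that order (R = Rz(yaw) Ry(pitch) Rx(roll)).
In Python, from cell import get_obs, read_camera, sign_off, silhouettes gives the robot as it stands.
- The arm moves only by the tool play_rows, never from a script. Its argument "steps" is a list that holds one entry, the list of rows, each a list of 7 numbers: the shift along the tool's x, y, z in m, then the turn, a rotation vector about the tool's x, y, z in rad, then the finger opening in m, from 0 to 0.087. A call has 1 to 12 rows; each row shifts and turns the commanded pose from where the row before left it, along the tool's axes as they then stand; what a row does not reach is not made up. A row lasts 1/10 s, in which the tool goes at most 50 mm and 8.59 degrees, less where a joint would pass 70% of its speed; a pose out of reach is approached as far as the arm can. A call is refused whole if a number of a shift passes 0.05 or a number of a turn 0.15, either way. A call with a gripper value outside its range is refused whole. The fingers move at their own pace and stop on an object; "force" is the grip in N (left out, the last holds). Time passes only in rows, so rows that do not move let the fingers close. It gives the time, the measured TCP pose, the force, the opening and the grip force at its end, in the units of the state.
- get_obs(): the state, without advancing time (a new reading comes with each control period).
- read_camera(name): name is "scene" or "top"; returns a dict with "frame" (400x640x3 uint8, red, green, blue), "intrinsics" (3x3 intrinsics, pixels), "view" (4x4, takes a point from world to camera coordinates). Camera axes: x right, y up, looking along -z (the intrinsics and any distortion apply to the point x, -y, -z); pixel columns grow to the right and rows downward; lengths in m; the calibration is good to about 2 mm. A picture is of the moment at which its call begins. There is no depth.
- sign_off(): hands the job in; it is judged then, once.
Trained networks look in the newest picture that a camera, given by its name, has taken for a name from the list of things; names that differ only in an ending like _2 or _b are one class to them, and where a whole thing is asked for, a point or a joint stands for the part that bears it (a point fixed in the world has none). Each returns a list of dicts, best first, with "p" (0 to 1); they miss things now and then, are a little off and sometimes report something else, mostly with a low value. They report only what shows in the picture. A call takes as long as a camera call. They do not tell look-alikes from the thing itself.
- silhouettes(camera, name): "pixels" (400x640 bool, what is visible of it) and "extent" ([left, top, right, bottom] in pixels, round what is visible of it).
The state is a dict: "time_s": time; "qpos": joint angles; "joint_velocities": joint speeds; "effort": joint torques, N m; "tool_pos": TCP position; "tool_rot": TCP orientation; "force": force on the tool from outside, world axes, zero at the start; "wrist_torque": the same for the moment, N m; "grip_width": finger opening in m; "grasp_force": force on a finger pad.
Only numpy, scipy, OpenCV 4.12 (cv2) and the standard library are available. Lean on these libraries where they do the work, as an engineer would, in place of code of your own. Each camera call takes 0.05 s, during which the arm holds its last target. There are 200 camera calls.

## Working session

There is one attempt and no reset: what is moved stays moved. The work goes in short steps, Python scripts to look and compute and a tool call to move; the robot and the scene stay as the last step left them, time stands still between calls to the robot, and variables do not carry over. Pictures are saved under pics/ and viewed, at most 10 in all, crops included, and the job is handed in when it is done.

Besides the shell and the picture viewer there is one more tool, called as a command line: name --argument value ..., lists and objects as JSON in quotes. play_rows: Moves the arm, as the interface text tells. Its arguments: {"type":"object","properties":{"steps":{"type":"array","items":{"type":"array","items":{"type":"array","items":{"type":"number"}}}},"force":{"type":"number"}},"required":["steps"]}

```bash
mkdir -p pics; ls; python3 - <<'E'
from cell import *
import cv2,numpy as np
for c in("scene","top"):
    r=read_camera(c); cv2.imwrite(f"pics/{c}0.png",r["frame"][:,:,::-1])
    print(c,np.round(r["intrinsics"],1).tolist(),np.round(r["view"],4).tolist())
    for n in["scanner","sample_box","label","press","lever_ball","mouse","vial1","beaker","pan_box","tweezers","spatula"]:
        print(n,[(round(d["p"],2),np.round(d["extent"]).tolist()) for d in silhouettes(c,n)])
o=get_obs();print(o)
E
```

```text
pics
scene [[372.6, 0.0, 319.3], [0.0, 372.6, 198.8], [0.0, 0.0, 1.0]] [[0.2066, 0.9784, 0.0063, -0.0991], [-0.5191, 0.1042, 0.8483, 0.1371], [0.8293, -0.1786, 0.5294, -1.5768], [0.0, 0.0, 0.0, 1.0]]
scanner [(0.97, [175.0, 218.0, 212.0, 272.0]), (0.97, [184.0, 192.0, 214.0, 237.0]), (0.74, [137.0, 261.0, 181.0, 318.0])]
sample_box [(0.95, [271.0, 218.0, 307.0, 248.0]), (0.29, [208.0, 284.0, 253.0, 306.0])]
label [(0.79, [268.0, 224.0, 313.0, 247.0])]
press [(0.8, [362.0, 160.0, 416.0, 292.0])]
lever_ball [(0.91, [362.0, 160.0, 404.0, 231.0])]
mouse [(0.64, [365.0, 200.0, 390.0, 214.0]), (0.61, [422.0, 199.0, 457.0, 226.0])]
vial1 [(0.75, [299.0, 259.0, 309.0, 282.0]), (0.71, [326.0, 255.0, 335.0, 278.0])]
beaker [(0.64, [280.0, 278.0, 305.0, 317.0])]
pan_box [(0.77, [421.0, 202.0, 457.0, 225.0]), (0.49, [362.0, 161.0, 404.0, 232.0])]
tweezers [(0.54, [207.0, 284.0, 255.0, 305.0]), (0.18, [363.0, 157.0, 401.0, 232.0])]
spatula [(0.66, [271.0, 215.0, 309.0, 249.0]), (0.61, [245.0, 210.0, 250.0, 235.0])]
top [[364.3, 0.0, 320.0], [0.0, 364.3, 196.4], [0.0, 0.0, 1.0]] [[-0.0075, -0.9998
[... 829 characters left out ...]
me_s': 1.2, 'qpos': array([68.81761824, 18.39241173, -4.01582702, 83.10710603,  1.29411739,
       78.54204327, -3.26099559]), 'joint_velocities': array([-0.01455037, -0.00992122, -0.01982604,  0.11321789,  0.0984556 ,
       -0.10112566, -0.03247926]), 'effort': array([ 4.65620178e-04, -4.91109502e+01, -4.02891710e-01, -3.12770569e+01,
       -6.37882389e-02,  3.35720892e-02,  5.45446909e-06]), 'tool_pos': array([ 0.24337281, -0.60273638,  0.22258485]), 'tool_rot': array([1.79996477e+02, 1.98733656e-03, 2.19897381e+01]), 'force': array([ 0.21420791, -0.32155172,  0.42283073]), 'wrist_torque': array([0.02839299, 0.02824868, 0.00855575]), 'grasp_force': 0.0, 'grip_width': 0.08672096112488435}
```

```bash
python3 - <<'E'
import cv2,numpy as np
t=cv2.imread("pics/top0.png");s=cv2.imread("pics/scene0.png")
cv2.imwrite("pics/topc.png",cv2.resize(t[120:270,190:460],(800,444),interpolation=cv2.INTER_CUBIC))
cv2.imwrite("pics/scenec.png",cv2.resize(s[140:330,125:465],(800,447),interpolation=cv2.INTER_CUBIC))
E
```

```text
(no output)
```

View pics/topc.png

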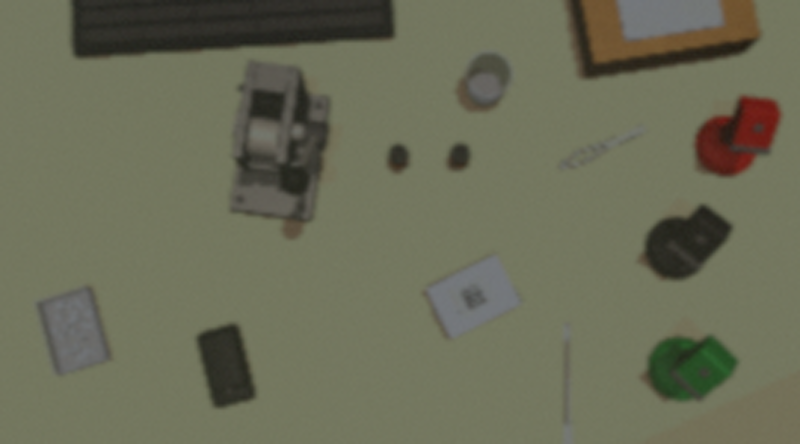

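View pics/scenec.png

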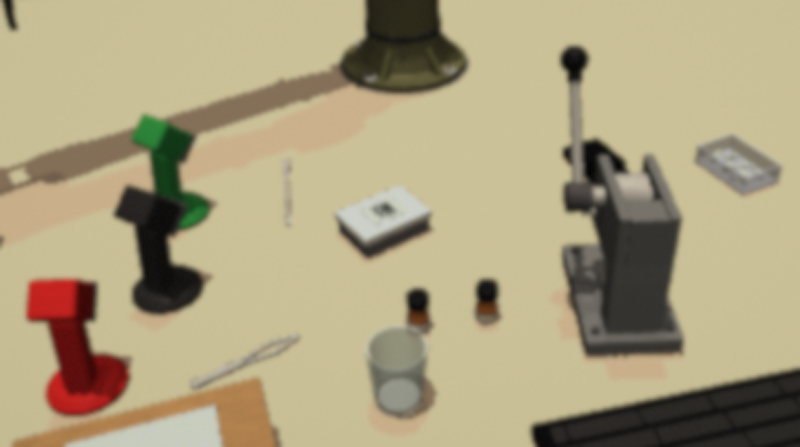

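```bash
cat > h.py <<'E'
import numpy as np,cv2,itertools
from cell import *
def cam(r): return np.array(r["intrinsics"]),np.array(r["view"])
def proj(c,P):
    K,V=c;P=np.atleast_2d(P);q=P@V[:3,:3].T+V[:3,3]
    q=np.c_[q[:,0],-q[:,1],-q[:,2]];p=q@K.T;return p[:,:2]/p[:,2:]
def ray(c,uv):
    K,V=c;d=np.linalg.inv(K)@[uv[0],uv[1],1];d=np.array([d[0],-d[1],-d[2]])
    R=V[:3,:3];return -R.T@V[:3,3],R.T@d
def atz(c,uv,z):
    o,d=ray(c,uv);return o+d*(z-o[2])/d[2]
def tri(cs,uvs):
    A=np.zeros((3,3));b=np.zeros(3)
    for c,u in zip(cs,uvs):
        o,d=ray(c,u);d=d/np.linalg.norm(d);M=np.eye(3)-np.outer(d,d);A+=M;b+=M@o
    return np.linalg.solve(A,b)
def box(cx,sz,R=np.eye(3)):
    return np.array([R@(np.array(s)*np.array(sz)/2)for s in itertools.product([-1,1],repeat=3)])+cx
def cyl(r,z0,z1):
    a=np.linspace(0,2*np.pi,32,endpoint=False);return np.array([[r*np.cos(t),r*np.sin(t),z]for z in(z0,z1)for t in a])
def scanner_parts():
    s=np.sqrt(.5);R=np.array([[s,0,-s],[0,1,0],[s,0,s]])
    R=np.array([[s,0,s],[0,1,0],[s,0,-s]]) # cols: long axis (s,0,s), y, thin axis
    return [cyl(.042,0,.012),box([0,0,.06],[.03,.03,.12]),box([0,0,.12],[.06,.048,.04],R)]
def box_parts(): return [box([0,0,.017],[.104,.074,.034])]
def rz(a): return np.array([[np.cos(a),-np.sin(a),0],[np.sin(a),np.cos(a),0],[0,0,1]])
def sil(c,parts,x,y,yaw,S=4):
    m=np.zeros((400*S,640*S),np.uint8)
    for p in parts:
        q=proj(c,p@rz(yaw).T+[x,y,0]);q=(q+.5)*S
        cv2.fillConvexPoly(m,cv2.convexHull(q.astype(np.float32)).astype(np.int32),1)
    return cv2.resize(m.astype(np.float32),(640,400),interpolation=cv2.INTER_AREA)
def fit(obs,parts,x0,yaws):
    from scipy.optimize import minimize
    def cost(v):
        t=0
        for c,m in obs:
            s=sil(c,parts,*v);t+=np.abs(s-m).sum()/m.sum()
        return t
    res=[]
    for y in yaws:
        r=minimize(cost,[*x0,y],method="Nelder-Mead",options=dict(initial_simplex=[[*x0,y],[x0[0]+.015,x0[1],y],[x0[0],x0[1]+.015,y],[*x0,y+.3]],maxiter=120))
        res.append((r.fun,r.x[0],r.x[1],np.degrees(r.x[2])))
    return sorted(res)
E
python3 - <<'E'
from h import *
np.set_printoptions(precision=4,suppress=True)
R={c:read_camera(c)for c in("scene","top")};C={c:cam(R[c])for c in R}
def pick(c,n,uv):
    L=[d for d in silhouettes(c,n) if abs((d["extent"][0]+d["extent"][2])/2-uv[0])<8 and abs((d["extent"][1]+d["extent"][3])/2-uv[1])<8]
    return L[0]["pixels"].astype(float)
so=[(C["scene"],pick("scene","scanner",(193,245))),(C["top"],pick("top","scanner",(421,202)))]
x0=atz(C["top"],(418,203),.0)[:2];print(x0)
for r in fit(so,scanner_parts(),x0,np.arange(0,2*np.pi,np.pi/4))[:5]:print("scanner",np.array(r))
bo=[(C["scene"],pick("scene","sample_box",(289,233))),(C["top"],pick("top","sample_box",(351,219)))]
x0=atz(C["top"],(350,220),.034)[:2]
for r in fit(bo,box_parts(),x0,[-.8,-.4,0,.4,.8,1.2])[:4]:print("box",np.array(r))
print("ball",tri([C["scene"],C["top"]],[(369,165.5),(289.2,180.8)]))
f=lambda u,v:(u/2.963+190,v/2.96+120)
g=lambda u,v:(u/2.353+125,v/2.353+140)
for p in[(231,211),(310,219),(328,98),(248,62),(298,70)]:print("press",p,atz(C["top"],f(*p),.015),atz(C["top"],f(*p),.185))
print("code",atz(C["top"],f(474,297),.034),atz(C["scene"],g(384,210),.034))
for n,p in dict(pan=(75,330),mouse=(227,365),v1=(398,157),v2=(459,155),beak=(485,90),twz=(602,147),sp1=(567,325),sp2=(567,440),red=(725,145),green=(678,368)).items():print(n,atz(C["top"],f(*p),.02))
E
```

```text
[ 0.5434 -0.3739]
scanner [  0.187    0.5416  -0.3712 319.475 ]
scanner [  0.1897   0.541   -0.3713 -42.3227]
scanner [  0.1898   0.5415  -0.3712 -40.09  ]
scanner [  0.1925   0.5412  -0.3712 321.0189]
scanner [  0.2774   0.5422  -0.3719 136.9345]
box [  0.2174   0.4784  -0.0999 116.729 ]
box [  0.2183   0.4793  -0.1008 -64.1985]
box [  0.2191   0.4793  -0.1006 -63.8853]
box [  0.22     0.4786  -0.0992 116.8933]
ball [0.5839 0.1057 0.2837]
press (231, 211) [0.5936 0.2153 0.015 ] [0.5662 0.1879 0.185 ]
press (310, 219) [0.5818 0.1102 0.015 ] [0.5558 0.0955 0.185 ]
press (328, 98) [0.7465 0.0864 0.015 ] [0.7007 0.0745 0.185 ]
press (248, 62) [0.798  0.1949 0.015 ] [0.746  0.1699 0.185 ]
press (298, 70) [0.786 0.127 0.015] [0.7354 0.1102 0.185 ]
code [ 0.4749 -0.1035  0.034 ] [ 0.4802 -0.0978  0.034 ]
pan [0.4375 0.4166 0.02  ]
mouse [0.3905 0.217  0.02  ]
v1 [ 0.6633 -0.0071  0.02  ]
v2 [ 0.6651 -0.0881  0.02  ]
beak [ 0.7536 -0.1245  0.02  ]
twz [ 0.6738 -0.2778  0.02  ]
sp1 [ 0.4386 -0.224   0.02  ]
sp2 [ 0.2921 -0.2194  0.02  ]
red [ 0.6747 -0.4402  0.02  ]
green [ 0.3822 -0.3647  0.02  ]
```

```bash
python3 - <<'E'
from h import *
outs=[]
for c,(x0,y0,w) in dict(scene=(150,185,90),top=(380,150,90)).items():
    r=read_camera(c);C=cam(r);im=cv2.convertScaleAbs(r["frame"][:,:,::-1],alpha=2.2 if c=="top" else 1.4,beta=10)
    S=4.4;im=cv2.resize(im[y0:y0+w,x0:x0+w],None,fx=S,fy=S,interpolation=cv2.INTER_CUBIC)
    T=lambda P:tuple(int(v) for v in (proj(C,P)[0]+.5-[x0,y0])*S)
    W=lambda p:rz(np.radians(-40.5))@np.array(p)+[.5413,-.3712,0]
    a,b=T(W([-.022,0,.098])),T(W([-.082,0,.038]))
    cv2.arrowedLine(im,a,b,(0,255,255),1);cv2.circle(im,T(W([0,0,.155])),3,(255,0,255),1);outs.append(im)
cv2.imwrite("pics/conf.png",np.hstack(outs))
E
```

```text
(no output)
```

View pics/conf.png

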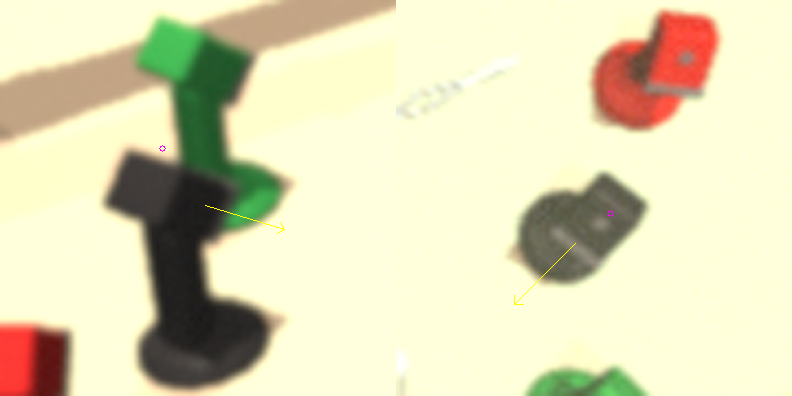

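The pictures show three scanner shapes. In the top view they are red at (438,166), green at (422,242) and dark at (421,202); in the scene view the dark one is at (193,245). Only the dark one fits the description. Its grey window strip points along the fitted beam, at the lower left in the top view.

play_rows --steps '[[[0.04,-0.0114,0,0,0,0,0.087],[0.04,-0.0114,0,0,0,0,0.087],[0.04,-0.0114,0,0,0,0,0.087],[0.04,-0.0114,0,0,0,0,0.087],[0.04,-0.0114,0,0,0,0,0.087],[0.04,-0.0114,0,0,0,0,0.087],[0.04,-0.0114,0,0,0,0,0.087],[0.04,-0.0114,0,0,0,0,0.087],[0.04,-0.0114,0,0,0,0,0.087],[0,0,0,0,0,0.14,0.087],[0,0,0,0,0,0.14,0.087],[0,0,0,0,0,0.14,0.087]]]'

```text
time_s: 2.8
tool_pos: [0.5391, -0.3724, 0.2224]
tool_rot: [180.0, 0.0, -2.3]
force: [-0.2, -0.1, -0.3]
grip_width: 0.0873
grasp_force: 0.0
```

play_rows --steps '[[[0,0,0,0,0,0.14,0.087],[0,0,0,0,0,0.14,0.087],[0,0,0,0,0,0.14,0.087],[0,0,0,0,0,0.14,0.087],[0,0,0,0,0,0.11,0.087],[0,0,0,0,0,0,0.087],[0,0,0,0,0,0,0.087]]]'

```text
time_s: 3.5
tool_pos: [0.5388, -0.3727, 0.2226]
tool_rot: [180.0, -0.0, -40.3]
force: [-0.0, 0.7, 0.2]
grip_width: 0.087
grasp_force: 0.0
```

```bash
cat > rem.py <<'E'
# remaining move to a target x y z yaw, in tool axes
import sys,numpy as np
from scipy.spatial.transform import Rotation as Ro
from cell import get_obs
o=get_obs();R=Ro.from_euler("xyz",o["tool_rot"],degrees=True)
x,y,z,w=map(float,sys.argv[1:5]);T=Ro.from_euler("xyz",[180,0,w],degrees=True)
print("t",o["time_s"],"pos",o["tool_pos"].round(4),"rot",o["tool_rot"].round(2),"w",round(o["grip_width"],4),"F",o["force"].round(1),o["grasp_force"],"q",o["qpos"].round(1))
print("shift",R.inv().apply(np.array([x,y,z])-o["tool_pos"]).round(4),"turn",(R.inv()*T).as_rotvec().round(4))
E
python3 rem.py .5413 -.3712 .101 -40.5
```

```text
t 3.5 pos [ 0.5388 -0.3727  0.2226] rot [180.   -0.  -40.3] w 0.087 F [-0.   0.7  0.2] 0.0 q [ 37.3  19.1  -6.4  82.2   2.2  78.8 -99.5]
shift [ 0.0009 -0.0028  0.1216] turn [ 0.0001 -0.0001  0.0035]
```

play_rows --steps '[[[0.001,-0.003,0.03,0,0,0,0.087],[0,0,0.03,0,0,0,0.087],[0,0,0.03,0,0,0,0.087],[0,0,0.02,0,0,0,0.087],[0,0,0.0116,0,0,0,0.087],[0,0,0,0,0,0,0.087]]]'

```text
time_s: 4.1
tool_pos: [0.5404, -0.3706, 0.0991]
tool_rot: [180.0, 0.2, -40.4]
force: [-0.1, 0.6, -0.5]
grip_width: 0.0871
grasp_force: 0.0
```

play_rows --steps '[[[0,0,0,0,0,0,0.04],[0,0,0,0,0,0,0.04],[0,0,0,0,0,0,0.04],[0,0,0,0,0,0,0.04],[0,0,0,0,0,0,0.04],[0,0,0,0,0,0,0.04],[0,0,0,0,0,0,0.04]]]' --force 30

```text
time_s: 4.8
tool_pos: [0.5414, -0.3714, 0.1011]
tool_rot: [180.0, -0.0, -40.5]
force: [-2.0, 0.5, 1.0]
grip_width: 0.0476
grasp_force: 29.9
```

```bash
python3 rem.py .576 -.183 .146 -40.5
```

```text
t 4.8 pos [ 0.5414 -0.3714  0.1011] rot [ 1.7998e+02 -1.0000e-02 -4.0470e+01] w 0.0476 F [-2.   0.5  1. ] 29.88527823588811 q [  37.2   23.8   -6.5   90.2    2.9   66.2 -100.4]
shift [-0.0959 -0.1658 -0.0449] turn [ 0.0003 -0.0003  0.0006]
```

play_rows --steps '[[[0,0,-0.01,0,0,0,0.04],[0,0,-0.02,0,0,0,0.04],[0,0,-0.015,0,0,0,0.04],[-0.01,-0.017,0,0,0,0,0.04],[-0.016,-0.028,0,0,0,0,0.04],[-0.016,-0.028,0,0,0,0,0.04],[-0.016,-0.028,0,0,0,0,0.04],[-0.016,-0.028,0,0,0,0,0.04],[-0.012,-0.02,0,0,0,0,0.04],[-0.01,-0.017,0,0,0,0,0.04],[0,0,0,0,0,0,0.04],[0,0,0,0,0,0,0.04]]]'

```text
time_s: 6.0
tool_pos: [0.576, -0.1815, 0.1457]
tool_rot: [180.0, 0.0, -40.4]
force: [-0.6, -0.7, -2.2]
grip_width: 0.048
grasp_force: 29.9
```

```bash
python3 rem.py .576 -.183 .146 -40.5; python3 - <<'E'
from h import *
R={c:read_camera(c)for c in("scene","top")}
obs=[]
for c in R:
    L=silhouettes(c,"scanner");print(c,[(round(d["p"],2),d["extent"]) for d in L])
outs=[]
o=get_obs()["tool_pos"]
for c,(x0,y0,w) in dict(scene=(210,160,110),top=(320,140,110)).items():
    C=cam(R[c]);im=cv2.convertScaleAbs(R[c]["frame"][:,:,::-1],alpha=2.2 if c=="top" else 1.4,beta=10)
    S=3.6;im=cv2.resize(im[y0:y0+w,x0:x0+w],None,fx=S,fy=S,interpolation=cv2.INTER_CUBIC)
    T=lambda P:tuple(int(v) for v in (proj(C,P)[0]+.5-[x0,y0])*S)
    W=lambda p:rz(np.radians(-40.5))@np.array(p)+[o[0],o[1],o[2]-.101]
    a,b=T(W([-.022,0,.098])),T(W([-.128,0,-.008]))
    print(W([-.128,0,-.008]))
    cv2.line(im,a,b,(0,255,255),1);cv2.circle(im,T([.479,-.1,.034]),3,(255,0,255),1);outs.append(im)
cv2.imwrite("pics/aim.png",np.hstack(outs))
E
```

```text
t 6.0 pos [ 0.576  -0.1815  0.1457] rot [ 1.7997e+02  2.0000e-02 -4.0350e+01] w 0.048 F [-0.6 -0.7 -2.2] 29.884216943755746 q [  25.1   16.1  -12.    95.3    3.6   69.  -118.1]
shift [ 0.001   0.0011 -0.0003] turn [0.0005 0.0003 0.0026]
scene [(0.67, [138.2, 258.7, 179.7, 318.8]), (0.56, [248.3, 202.8, 279.6, 260.3]), (0.56, [183.3, 191.8, 214.3, 235.3])]
top [(0.92, [408.8, 233.5, 437.6, 254.2]), (0.73, [425.0, 152.5, 453.6, 182.1]), (0.53, [271.4, 162.2, 300.6, 188.2])]
[ 0.47835765 -0.10085339  0.03679639]
[ 0.47835765 -0.10085339  0.03679639]
```

View pics/aim.png

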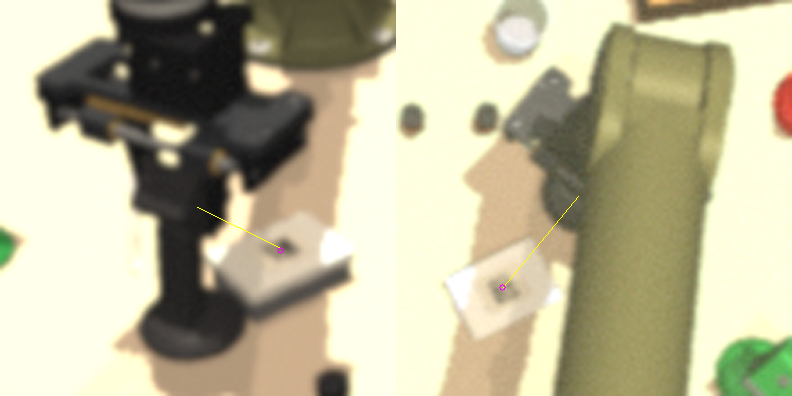

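The scene crop shows the scanner upright in the gripper. The predicted beam ends on the printed code in both views, at (280,248) in the scene crop and (502,287) in the top crop. I'll hold it there.

play_rows --steps '[[[0,0,0,0,0,0,0.04],[0,0,0,0,0,0,0.04],[0,0,0,0,0,0,0.04],[0,0,0,0,0,0,0.04],[0,0,0,0,0,0,0.04],[0,0,0,0,0,0,0.04],[0,0,0,0,0,0,0.04],[0,0,0,0,0,0,0.04],[0,0,0,0,0,0,0.04],[0,0,0,0,0,0,0.04],[0,0,0,0,0,0,0.04],[0,0,0,0,0,0,0.04]]]'

```text
time_s: 7.4
tool_pos: [0.5761, -0.1826, 0.1459]
tool_rot: [180.0, -0.0, -40.5]
force: [0.1, 0.1, -2.3]
grip_width: 0.0482
grasp_force: 29.9
```

play_rows --steps '[[[0,0,0,0,0,0,0.04],[0,0,0,0,0,0,0.04],[0,0,0,0,0,0,0.04],[0,0,0,0,0,0,0.04],[0,0,0,0,0,0,0.04],[0,0,0,0,0,0,0.04]]]'

```text
time_s: 8.0
tool_pos: [0.5762, -0.1826, 0.146]
tool_rot: [180.0, -0.0, -40.5]
force: [-0.0, 0.4, -2.8]
grip_width: 0.048
grasp_force: 29.9
```

play_rows --steps '[[[0.01,0.017,0,0,0,0,0.04],[0.016,0.028,0,0,0,0,0.04],[0.016,0.028,0,0,0,0,0.04],[0.016,0.028,0,0,0,0,0.04],[0.016,0.028,0,0,0,0,0.04],[0.012,0.02,0,0,0,0,0.04],[0.01,0.017,0,0,0,0,0.04],[0,0,0,0,0,0,0.04],[0,0,0.015,0,0,0,0.04],[0,0,0.014,0,0,0,0.04],[0,0,0.008,0,0,0,0.04],[0,0,0,0,0,0,0.04]]]'

```text
time_s: 9.2
tool_pos: [0.5406, -0.3689, 0.1062]
tool_rot: [180.0, 0.3, -40.3]
force: [-1.1, -0.8, -3.2]
grip_width: 0.0482
grasp_force: 29.9
```

```bash
python3 rem.py .5414 -.3714 .1011 -40.5
```

```text
t 9.2 pos [ 0.5406 -0.3689  0.1062] rot [179.99   0.27 -40.35] w 0.0482 F [-1.1 -0.8 -3.2] 29.884129757992923 q [  37.    23.5   -6.4   90.     2.7   66.9 -100.3]
shift [0.0023 0.0013 0.0051] turn [0.0003 0.0047 0.0027]
```

play_rows --steps '[[[0,0,0.004,0,0,0,0.04],[0,0,0.0025,0,0,0,0.04],[0,0,0.0015,0,0,0,0.04],[0,0,0,0,0,0,0.04],[0,0,0,0,0,0,0.04],[0,0,0,0,0,0,0.04]]]'

```text
time_s: 9.8
tool_pos: [0.5415, -0.3713, 0.1011]
tool_rot: [180.0, -0.0, -40.5]
force: [-0.1, -0.1, -2.0]
grip_width: 0.0479
grasp_force: 29.9
```

play_rows --steps '[[[0,0,0.001,0,0,0,0.04],[0,0,0,0,0,0,0.04],[0,0,0,0,0,0,0.04]]]'

```text
time_s: 10.1
tool_pos: [0.5416, -0.3714, 0.1011]
tool_rot: [180.0, -0.1, -40.5]
force: [-2.7, 0.7, 5.6]
grip_width: 0.0479
grasp_force: 29.9
```

In contact with the bench; releasing and rising.

play_rows --steps '[[[0,0,0,0,0,0,0.06],[0,0,0,0,0,0,0.087],[0,0,0,0,0,0,0.087],[0,0,0,0,0,0,0.087],[0,0,0,0,0,0,0.087],[0,0,0,0,0,0,0.087],[0,0,-0.02,0,0,0,0.087],[0,0,-0.04,0,0,0,0.087],[0,0,-0.05,0,0,0,0.087],[0,0,-0.05,0,0,0,0.087],[0,0,-0.05,0,0,0,0.087],[0,0,-0.05,0,0,0,0.087]]]'

```text
time_s: 11.3
tool_pos: [0.5412, -0.371, 0.3623]
tool_rot: [180.0, -0.0, -40.5]
force: [0.6, -0.8, -0.1]
grip_width: 0.0868
grasp_force: 0.0
```

play_rows --steps '[[[0,0,0,0,0,0,0.087],[0,0,0,0,0,0,0.087]]]'

```text
time_s: 11.5
tool_pos: [0.542, -0.3715, 0.3618]
tool_rot: [-180.0, -0.2, -40.5]
force: [-0.4, -0.8, -1.0]
grip_width: 0.087
grasp_force: 0.0
```

```bash
python3 rem.py .584 .104 .36 -7.5; python3 - <<'E'
from h import *
R={c:read_camera(c)for c in("scene","top")};C={c:cam(R[c])for c in R}
for c in R: print(c,[(round(d["p"],2),np.round(d["extent"],1).tolist()) for d in silhouettes(c,"scanner")])
outs=[]
for c,(x0,y0,w) in dict(scene=(330,150,110),top=(250,130,110)).items():
    im=cv2.convertScaleAbs(R[c]["frame"][:,:,::-1],alpha=2 if c=="top" else 1.2,beta=10)
    S=3.6;im=cv2.resize(im[y0:y0+w,x0:x0+w],None,fx=S,fy=S,interpolation=cv2.INTER_CUBIC)
    T=lambda P:tuple(int(v) for v in (proj(C[c],P)[0]+.5-[x0,y0])*S)
    W=lambda p:rz(np.radians(-7.5))@np.array(p)+[.672,.153,0]
    cv2.circle(im,T(W([-.081,-.06,.286])),4,(0,255,0),1);cv2.circle(im,T(W([0,-.06,.16])),4,(0,255,255),1)
    q=[T(W(p)) for p in[(-.085,-.055,0),(-.085,.055,0),(.085,.055,0),(.085,-.055,0)]]
    cv2.polylines(im,[np.array(q)],True,(255,0,255),1);outs.append(im)
cv2.imwrite("pics/press.png",np.hstack(outs))
w=R["scene"]["frame"][180:330,120:300,::-1];cv2.imwrite("pics/after.png",cv2.resize(w,None,fx=3.5,fy=3.5,interpolation=cv2.INTER_CUBIC))
E
```

```text
t 11.5 pos [ 0.542  -0.3715  0.3618] rot [-179.98   -0.21  -40.46] w 0.087 F [-0.4 -0.8 -1. ] 0.0 q [ 36.5  18.   -6.1  68.    1.9  93.9 -99.6]
shift [-0.2766 -0.389   0.0009] turn [ 0.0007 -0.0037 -0.5753]
scene [(0.96, [181.7, 192.4, 210.8, 234.2]), (0.79, [177.6, 218.4, 211.0, 270.9]), (0.69, [136.9, 257.5, 180.4, 320.2]), (0.6, [295.9, 260.7, 305.9, 284.2])]
top [(0.96, [410.2, 190.1, 436.7, 215.2]), (0.96, [408.7, 234.2, 434.1, 256.2]), (0.42, [425.4, 150.7, 456.4, 167.6])]
```

View pics/press.png

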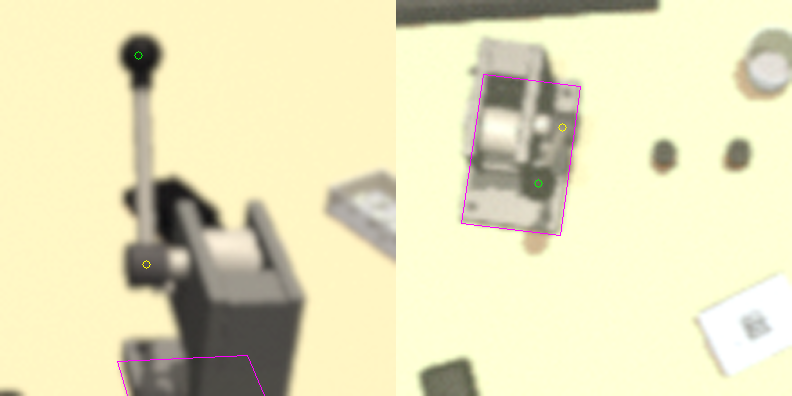

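View pics/after.png

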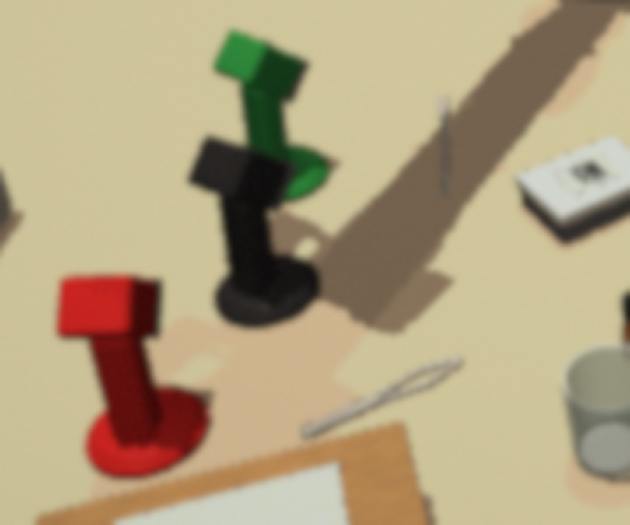

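The dark scanner stands upright at its old spot, at scene crop (260,235). The press model fits: ball at (138,55), hub at (146,264). Next is the lever.

play_rows --steps '[[[-0.025,-0.0354,0,0,0,0,0.087],[-0.025,-0.0354,0,0,0,0,0.087],[-0.025,-0.0354,0,0,0,0,0.087],[-0.025,-0.0354,0,0,0,0,0.087],[-0.025,-0.0354,0,0,0,0,0.087],[-0.025,-0.0354,0,0,0,0,0.087],[-0.025,-0.0354,0,0,0,0,0.087],[-0.025,-0.0354,0,0,0,0,0.087],[-0.025,-0.0354,0,0,0,0,0.087],[-0.025,-0.0354,0,0,0,0,0.087],[-0.0266,-0.035,0,0,0,0,0.087],[0,0,0,0,0,0,0.087]]]'

```text
time_s: 12.9
tool_pos: [0.5816, 0.1132, 0.3584]
tool_rot: [-179.9, 0.3, -39.7]
force: [-1.0, 0.7, -0.0]
grip_width: 0.0872
grasp_force: 0.0
```

play_rows --steps '[[[0,0,0,0,0,-0.144,0.087],[0,0,0,0,0,-0.144,0.087],[0,0,0,0,0,-0.144,0.087],[0,0,0,0,0,-0.143,0.087],[0,0,0,0,0,0,0.087],[0,0,0,0,0,0,0.087]]]'

```text
time_s: 13.5
tool_pos: [0.5832, 0.1038, 0.359]
tool_rot: [180.0, 0.1, -7.7]
force: [0.2, 0.7, 0.1]
grip_width: 0.0869
grasp_force: 0.0
```

```bash
python3 rem.py .584 .104 .267 -7.5
```

```text
t 13.5 pos [0.5832 0.1038 0.359 ] rot [ 1.7996e+02  8.0000e-02 -7.7400e+00] w 0.0869 F [0.2 0.7 0.1] 0.0 q [   9.7   11.5  -26.8   77.4    5.1   92.4 -114.2]
shift [ 0.0009 -0.0004  0.092 ] turn [ 0.0006  0.0014 -0.0041]
```

play_rows --steps '[[[0.001,0,0.03,0,0,0,0.087],[0,0,0.03,0,0,0,0.087],[0,0,0.02,0,0,0,0.087],[0,0,0.012,0,0,0,0.087],[0,0,0,0,0,0,0.087],[0,0,0,0,0,0,0.087]]]'

```text
time_s: 14.1
tool_pos: [0.5848, 0.1042, 0.2687]
tool_rot: [-180.0, -0.1, -7.6]
force: [-0.8, -0.0, 1.2]
grip_width: 0.0868
grasp_force: 0.0
```

play_rows --steps '[[[0,0,0,0,0,0,0.02],[0,0,0,0,0,0,0.02],[0,0,0,0,0,0,0.02],[0,0,0,0,0,0,0.02],[0,0,0,0,0,0,0.02],[0,0,0,0,0,0,0.02],[0,0,0,0,0,0,0.02],[0,0,0,0,0,0,0.02]]]' --force 45

```text
time_s: 14.9
tool_pos: [0.5844, 0.1043, 0.2679]
tool_rot: [-180.0, 0.0, -7.5]
force: [0.3, 3.0, 0.3]
grip_width: 0.0311
grasp_force: 15.8
```

```bash
python3 rem.py .516 .113 .141 -7.5; python3 -c "
import numpy as np
a=np.linspace(1,0,13);x=-.15*np.cos(a);z=.15*np.sin(a);print(np.c_[np.diff(x),-np.diff(z)].round(4).tolist())"
```

```text
t 14.9 pos [0.5844 0.1043 0.2679] rot [-179.99    0.     -7.51] w 0.0311 F [0.3 3.  0.3] 15.76663026586175 q [  10.1   12.2  -26.8   86.8    5.5   82.3 -114.4]
shift [-0.069   0.0003  0.1269] turn [-0.0001  0.     -0.0002]
[[-0.0102, 0.0072], [-0.0096, 0.008], [-0.0089, 0.0088], [-0.0081, 0.0095], [-0.0073, 0.0101], [-0.0064, 0.0107], [-0.0055, 0.0112], [-0.0046, 0.0116], [-0.0036, 0.012], [-0.0026, 0.0122], [-0.0016, 0.0124], [-0.0005, 0.0125]]
```

play_rows --steps '[[[0,0,0,0,0,0,0.02],[0,0,0,0,0,0,0.02],[0,0,0,0,0,0,0.02],[-0.0102,0,0.0072,0,0,0,0.02],[-0.0096,0,0.008,0,0,0,0.02],[-0.0089,0,0.0088,0,0,0,0.02],[-0.0081,0,0.0095,0,0,0,0.02],[-0.0073,0,0.0101,0,0,0,0.02],[-0.0064,0,0.0107,0,0,0,0.02],[0,0,0,0,0,0,0.02]]]'

```text
time_s: 15.9
tool_pos: [0.5353, 0.1117, 0.215]
tool_rot: [-179.9, -0.2, -7.5]
force: [0.3, 0.8, 7.0]
grip_width: 0.0296
grasp_force: 45.0
```

play_rows --steps '[[[-0.0055,0,0.0112,0,0,0,0.02],[-0.0046,0,0.0116,0,0,0,0.02],[-0.0036,0,0.012,0,0,0,0.02],[-0.0026,0,0.0122,0,0,0,0.02],[-0.0016,0,0.0124,0,0,0,0.02],[-0.0005,0,0.0125,0,0,0,0.02],[0,0,0,0,0,0,0.02],[0,0,0,0,0,0,0.02],[0,0,0,0,0,0,0.02]]]'

```text
time_s: 16.8
tool_pos: [0.5157, 0.1147, 0.1426]
tool_rot: [-179.9, 0.1, -7.4]
force: [-3.8, 2.5, 5.2]
grip_width: 0.0294
grasp_force: 44.2
```

```bash
python3 rem.py .516 .113 .141 -7.5; python3 - <<'E'
from h import *
outs=[]
for c,(x0,y0,w) in dict(scene=(330,150,110),top=(250,140,110)).items():
    r=read_camera(c);C=cam(r);im=cv2.convertScaleAbs(r["frame"][:,:,::-1],alpha=2 if c=="top" else 1.6,beta=10)
    S=3.6;im=cv2.resize(im[y0:y0+w,x0:x0+w],None,fx=S,fy=S,interpolation=cv2.INTER_CUBIC)
    T=lambda P:tuple(int(v) for v in (proj(C,P)[0]+.5-[x0,y0])*S)
    W=lambda p:rz(np.radians(-7.5))@np.array(p)+[.672,.153,0]
    cv2.line(im,T(W([-.15,-.06,.16])),T(W([0,-.06,.16])),(0,255,255),1);outs.append(im)
cv2.imwrite("pics/lev.png",np.hstack(outs))
E
```

```text
t 16.8 pos [0.5157 0.1147 0.1426] rot [-1.7993e+02  5.0000e-02 -7.4500e+00] w 0.0294 F [-3.8  2.5  5.2] 44.162317514419556 q [  10.4    8.5  -27.8  105.4    4.2   67.1 -116.2]
shift [0.0006 0.0017 0.0016] turn [-0.0012  0.0009  0.0009]
```

View pics/lev.png

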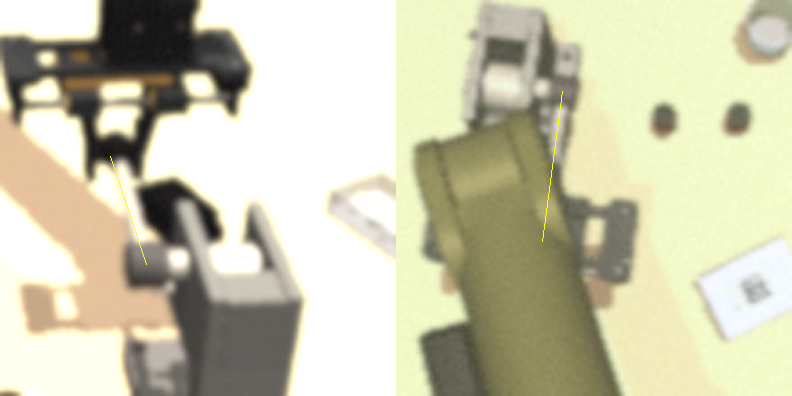

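```bash
python3 - <<'E'
from h import *
outs=[]
r=read_camera("scene");C=cam(r);x0,y0,w=345,175,40
L=silhouettes("scene","lever_ball");print([(round(d["p"],2),np.round(d["extent"],1).tolist()) for d in L])
S=14;im0=cv2.resize(cv2.convertScaleAbs(r["frame"][y0:y0+60,x0:x0+28,::-1],alpha=2.,beta=10),None,fx=9.5,fy=9.5,interpolation=cv2.INTER_CUBIC);S=9.5
outs=[im0]
for th in(.9,1.0):
    im=im0.copy();T=lambda P:(proj(C,P)+.5-[x0,y0])*S
    W=lambda p:rz(np.radians(-7.5))@np.array(p)+[.672,.153,0]
    a=1-th;d=np.array([-np.cos(a),0,np.sin(a)]);n=np.array([np.sin(a),0,np.cos(a)]);h=np.array([0,-.06,.16])
    b=W(h+.15*d);t=T(b)[0];print(th,t/S+[x0,y0]);cv2.circle(im,tuple(int(v) for v in t),int(.016*372.6/1.33*S),(0,255,0),1)
    for s in(-.006,.006):
        for k in(np.array([0,1,0]),n):
            q=T(np.array([W(h+.03*d+s*k),W(h+.15*d+s*k)])).astype(int);cv2.line(im,tuple(map(int,q[0])),tuple(map(int,q[1])),(0,0,255) if k[1] else (255,0,0),1)
    outs.append(im)
o=np.hstack(outs);print(o.shape);cv2.imwrite("pics/lev2.png",o)
E
```

```text
[(0.97, [356.8, 188.0, 401.6, 232.0]), (0.49, [356.7, 187.1, 417.3, 292.3])]
0.9 [361.06378747 189.10297966]
1.0 [360.68558205 193.41052599]
(570, 798, 3)
```

View pics/lev2.png

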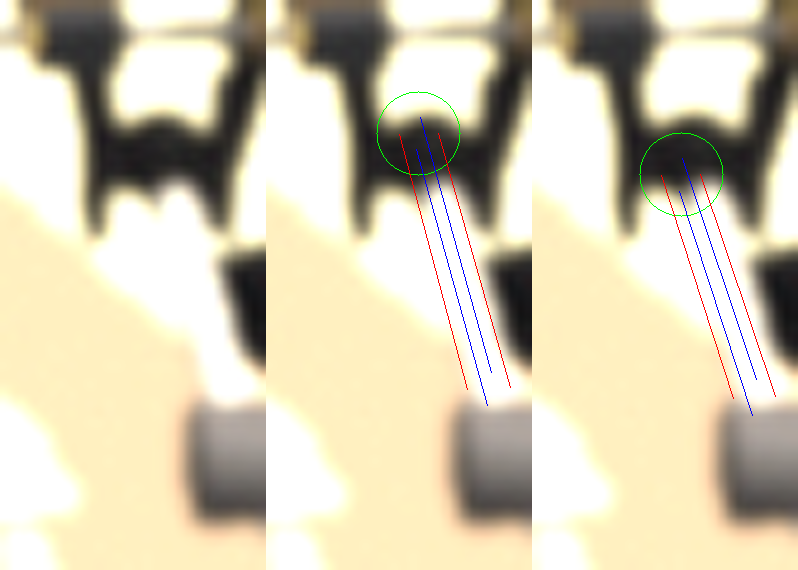

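```bash
cat > th.py <<'E'
from h import *
def top_edge(g,u,v0,v1):
    p=g[v0:v1,u-1:u+2].mean(1);h=(p.max()+p.min())/2
    k=np.where(p<h)[0][0];return v0+k-1+(p[k-1]-h)/(p[k-1]-p[k])
r=read_camera("scene");C=cam(r)
g1=r["frame"].astype(float).mean(2);g0=cv2.imread("pics/scene0.png").astype(float).mean(2)
W=lambda p:rz(np.radians(-7.5))@np.array(p)+[.672,.153,0]
def pred(th):
    a=1-th;b=W([-.15*np.cos(a),-.06,.16+.15*np.sin(a)])
    q=b@C[1][:3,:3].T+C[1][:3,3];c=proj(C,b)[0];return c[0],c[1]-.016*372.6/-q[2]
e0=top_edge(g0,369,153,166)
bias=e0-pred(0)[1]
e1=top_edge(g1,361,182,192);e2=top_edge(g1,362,182,192)
ths=np.linspace(.7,1.3,301);rows=np.array([pred(t)[1] for t in ths])
print("edge0",e0,"bias",bias,"now",e1,e2,"th",np.interp(e2-bias,rows,ths),np.interp(e1-bias,rows,ths),"nobias",np.interp(e2,rows,ths))
E
python3 th.py
```

```text
edge0 159.43572984749454 bias 0.9309152469489845 now 186.24030172413794 186.1980306345733 th 0.9512463214544655 0.9522167964070406 nobias 0.9725129277531213
```

play_rows --steps '[[[0,0,0.003,0,0,0,0.02],[0,0,0.0035,0,0,0,0.02],[0,0,0,0,0,0,0.02],[0,0,0,0,0,0,0.02],[0,0,0,0,0,0,0.02]]]'

```text
time_s: 17.55
tool_pos: [0.5155, 0.1147, 0.1364]
tool_rot: [-179.9, 0.1, -7.4]
force: [-5.2, 2.6, 6.7]
grip_width: 0.0294
grasp_force: 44.0
```

```bash
python3 rem.py .516 .113 .136 -7.5; python3 th.py
```

```text
t 17.55 pos [0.5155 0.1147 0.1364] rot [-1.7994e+02  6.0000e-02 -7.4400e+00] w 0.0294 F [-5.2  2.6  6.7] 43.955350667238235 q [  10.3    8.9  -27.8  105.8    4.4   66.4 -116.4]
shift [0.0007 0.0017 0.0004] turn [-0.001   0.0011  0.001 ]
edge0 159.43572984749454 bias 0.9309152469489845 now 187.85714285714286 187.94895591647332 th 0.9910742930565972 0.9890037362290297 nobias 1.01196314496502
```

```bash
python3 -c "
from cell import *
print(sign_off())"
```

```text
the job is handed in; nothing more can be done
None
```

The job is handed in at about 17.6 s of the 56 s: I held the scanner's beam on the label for over a second and stood it back upright where it was. The robot is holding the press lever at about 1.0 rad (level) by the camera, with no contact with anything else seen, and there was no direct confirmation of the scan or the ram's lift.

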